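Show the germinating seed to the bench camera

TASK

Lift the clear dome off the green propagator by its black knob and set it down upright in the middle of the white paper pad. Then take the white sample tray by its blue upright handle and carry it level, so that the loose round seed never leaves its pocket, to the bench camera, and finish still holding it there: level and still, the seed end of the tray towards the lens, and the seed straight in front of the lens at lens height, 7 cm from it, with the tray touching nothing but your fingers. Leave the other lab things where they are.

Things in the scene. Friction and masses are not known exactly. Their poses are not given: they have to be found in the camera images.
- base: Green propagator base, fixed to the bench: 200 (x) by 144 (y) mm, a 6 mm thick floor with a lip round the edge that rises to 16 mm above the bench; inside the lip 182 by 126 mm. Origin: centre of its underside, on the bench; z up.
- dome: Clear loose dome over the tray, inside the base's lip with 3 mm play all round: upside-down box 176 (x) by 120 (y) by 70 mm high, 3 mm walls, white line round its foot, black round knob (26 mm diameter, 32 mm high) on top; 0.2 kg. Origin: centre of its open underside, 6 mm above the bench (2 mm once on the pad). Lift it straight up 70 mm or more first: the tray's handle stands inside.
- dome_knob (a point): On the dome's knob axis, 22 mm above the flat top of the dome and 92 mm above the dome's open underside: a good place for the TCP, fingers pointing down, gripping the 26 mm knob from any side.
- pad: White paper pad lying fixed on the bench, 200 (x) by 160 (y) by 2 mm. Origin: centre of its underside, on the bench; z up.
- tray: White flat loose tray under the dome on the base's floor: 134 (x) by 72 (y) by 5 mm, 0.14 kg. In its middle a blue upright handle, a fin 30 mm long (x), 12 mm thick (y), its top 52 mm above the tray's underside. On the +x half the shallow pocket with the seed, on the -x half a paper label. Origin: centre of the underside; x from handle to pocket; z up.
- tray_grip (a point): On the tray's handle, at its middle, 40 mm above the tray's underside (12 mm below the handle's top): a good place for the TCP, fingers pointing down and closing along the tray's y on the 12 mm thickness.
- tray_pocket (a point): Where the seed's centre is when it lies in the middle of its pocket: 42 mm from the tray's origin along the tray's +x, 19 mm above the tray's underside. The pocket is a blue ring 38 mm inside, 46 mm outside, 4.5 mm high, on the 5 mm thick tray.
- seed_center (a point): Centre of the seed, a loose brown ball of 28 mm diameter, about 16 g, which rolls freely up to about 9 mm from the middle of its pocket and rolls out over the low rim if the tray is tipped or jerked.
- camera: Fixed bench camera: round dark foot of 90 mm, post, grey box 70 by 60 by 55 mm (top at 168 mm), black lens barrel with a red ring, looking level along its own -x (roughly towards the robot). Origin: on the bench, 45 mm behind the lens's front face; foot and post stand 20 mm farther back. x points away from the viewed thing, z up.
- lens (a point): Middle of the lens's front face, 140 mm above the bench.
- view_point (a point): The point 70 mm straight in front of the lens's front face (along the camera's -x), 140 mm above the bench: where the seed's centre is to be held.
- dish_a: Bystander: shallow glass dish, 84 mm across, 16 mm high. Origin: centre of its underside.
- dish_b: Bystander: glass beaker, 72 mm across, 60 mm high. Origin: centre of its underside.
- bottle: Bystander: glass bottle with a blue cap, 70 mm across, 150 mm high. Origin: centre of its underside.
- jar: Bystander: amber jar with a red cap, 60 mm across, 75 mm high. Origin: centre of its underside.
- wellplate: Bystander: white six-well plate, 85 by 127 by 20 mm. Origin: centre of its underside.
- marker: Bystander: orange marker pen with a black cap lying along its x, about 133 mm long, 13 mm high. Origin: near its middle, on the bench.
There are look-alikes about, which are no part of the job. Leave any orange or yellow look-alike of the dome alone.

How it is judged:
On the way, in this order (a step that is already met when the one before it is completed fails the run):
1. the dome stands released on the white pad (horizontal distance between dome and pad below 0.05 m and height (world z) of dome below 0.008 m and angle between dome's own z axis and vertical below 0.08 rad and contact force between dome and the fingers below 0.1 N and linear speed of dome below 0.03 m/s), for 0.2 s.
2. the tray is held in the fingers well clear of the base (contact force between tray and the fingers above 1 N and height (world z) of tray above 0.05 m), for 0.2 s.
At the end, for the whole second after the job is handed in: Dome upright, released, within 50 mm of the pad's middle. Tray held by the fingers alone, over 80 mm up, within 8 degrees of level, at rest; seed in its pocket and within 30 mm of the point 70 mm in front of the lens; tray's seed end towards the lens within 28 degrees (all of step 1 and contact force between tray and the fingers above 1 N and contact force between tray and camera below 0.2 N and contact force between tray and dome below 0.2 N and contact force between tray and base below 0.2 N and height (world z) of tray above 0.08 m and angle between tray's own z axis and vertical below 0.14 rad and linear speed of tray below 0.02 m/s and angular speed of tray below 0.15 rad/s and distance between seed_center and tray_pocket below 0.016 m and distance between seed_center and view_point below 0.03 m and angle between the x axis of tray and the x axis of camera, either way round below 0.5 rad and x of lens in the frame of tray above 0.05 m); the arm keeps its last pose, push and grip.
It fails at once if the tray is tipped more than 20 degrees (angle between tray's own z axis and vertical above 0.35 rad).
It fails at once if the seed leaves its pocket (distance between seed_center and tray_pocket above 0.02 m).
It fails at once if another lab thing is pushed more than 30 mm or knocked over (distance of any of dish_a, dish_b, bottle, jar, wellplate, marker from where it was at the start of the episode above 0.03 m or angle between any of dish_a, dish_b, bottle, jar, wellplate, marker's own z axis and vertical above 0.4 rad).
It also fails if it takes over 70 s, if anything falls off the work surface, if the arm or the gripper's body presses on something with over 40 N, if the wrist force passes 120 N, or if a joint passes its speed limit or range.

ROBOT

A 6-joint arm with a two-finger parallel gripper is mounted at the origin on the work surface. World frame = base frame: x ahead of the robot, y to its left, z up, the work surface at z = 0. Lengths are in m, angles in rad, forces in N, time in s.
With the tool pointing down it reaches from about 0.325 to 0.775 m from the base axis. Payload 5.5 kg.
Tool frame: the origin (TCP) lies between the finger pads, 19 mm behind the fingertips; this is the grasp point; z points along the fingers, x is the direction in which the jaws open and shut, and the axes are right-handed (so a half turn about z gives the same grasp; the last joint's range is limited). The gripper opens to 88 mm and grips with 3 to 60 N. Pads are 20 mm wide; open, the fingers measure 115 mm over their backs; the gripper's body (75 mm by 178 mm) begins 61 mm behind the grasp point.
Start: joints at [-1.196, 0.091, 1.231, -0, 1.82, -0.057], TCP at [0.251, -0.545, 0.241] pointing down, gripper open.
Joint ranges: [-2.87, 2.87], [-0.86, 2.18], [0.17, 2.46], [-1.51, 4.65], [0.06, 2.69], [-2.65, 2.65]. Speed limits (rad/s): [2.57, 2.57, 3.01, 3.14, 3.14, 3.14].

INTERFACE

Orientations are given as [roll, pitch, yaw] about the fixed x, y, z axes, in that order (R = Rz(yaw) Ry(pitch) Rx(roll)).
In Python, from workcell import sense, get_image, job_done gives the robot as it stands.
- The arm moves only by the tool send_rows, never from a script. Its argument "steps" is text: rows parted by semicolons, each of 7 numbers parted by spaces: the turn, a rotation vector about the tool's x, y, z in rad, then the shift along the tool's x, y, z in cm, then the finger opening in cm, from 0 to 8.78. In form: wx wy wz x y z fingers; .... A call has 1 to 5 rows; each row is the pose to reach, as a shift and turn from the pose measured when the call began, along the tool's axes at that moment; what a row does not reach only later rows make up. A row lasts 1/8 s, in which the tool goes at most 62.5 mm and 10.7 degrees, less where a joint would pass 70% of its speed; a pose out of reach is approached as far as the arm can. A call with a gripper value outside its range is refused whole. The fingers move at their own pace and stop on an object; the grip force is fixed at half the most. Time passes only in rows, so rows that repeat a pose let the fingers close. It gives the time, the measured TCP pose, the force and the opening at its end, in the units of the state.
- sense(): the state, without advancing time (a new reading comes with each control period).
- get_image(name): name is "scene" or "side" or "wrist"; returns a dict with "frame" (400x640x3 uint8, red, green, blue), "mtx" (3x3 intrinsics, pixels), "k1" (the pictures are not rectified: a ray, as slopes to the right and down, at radius r is drawn at 1 + k1 r^2 times it, then the intrinsics apply), "pose" (4x4, takes a point from camera to world coordinates); the wrist camera has in their place "T_tool_cam" (4x4, takes a point from camera to tool coordinates, whose origin is the TCP and whose axes are the tool frame's). Camera axes: x right, y down, z forward; pixel columns grow to the right and rows downward; lengths in m; the calibration is good to about 2 mm. A picture is of the moment at which its call begins: read the wrist's pose just before it. There is no depth.
- job_done(): hands the job in, once; it reports no verdict.
The state is a dict: "time": time; "qpos": joint angles; "joint_vel": joint speeds; "tau": joint torques, N m; "position": TCP position; "orientation": TCP orientation; "force": force on the tool from outside, world axes, zero at the start; "ft_torque": the same for the moment, N m; "gripper_width": opening from 0.0 (shut) to 1.0 (fully open).
Only numpy, scipy, OpenCV 4.12 (cv2) and the standard library are available. Lean on these libraries where they do the work, as an engineer would, in place of code of your own. Each camera call takes 0.05 s, during which the arm holds its last target.

## Working session

There is one attempt and no reset: what is moved stays moved. The work goes in short steps, Python scripts to look and compute and a tool call to move; the robot and the scene stay as the last step left them, time stands still between calls to the robot, and variables do not carry over. Pictures are saved under pics/ and viewed, and the job is handed in when it is done.

Besides the shell and the picture viewer there is one more tool, called after ">>>" in YAML: its name, and indented under it one key for each argument. send_rows: Moves the arm, as the interface text tells. Its arguments: {"type":"object","properties":{"steps":{"type":"string"}},"required":["steps"]}

```bash
ls; mkdir -p pics
cat > look.py <<'E'
import sys,cv2,json
from workcell import sense,get_image
def snap(n,tag):
    s=sense(); d=get_image(n)
    cv2.imwrite(f'pics/{tag}.png',d['frame'][:,:,::-1])
    return s,d
E
python3 - <<'E'
from look import *
import numpy as np
np.set_printoptions(precision=4,suppress=True)
for n in ['scene','side','wrist']:
    s,d=snap(n,n+'0')
    print(n,d['mtx'].tolist(),d['k1'],np.array(d.get('pose',d.get('T_tool_cam'))))
print(s)
E
```

```text
pics
scene [[403.63882821451017, 0.0, 317.38667262248157], [0.0, 403.63882821451017, 198.533719499778], [0.0, 0.0, 1.0]] 0.0011140817906276877 [[ 0.8379  0.4191 -0.3497  0.8788]
 [ 0.5456 -0.6614  0.5146 -0.5832]
 [-0.0156 -0.622  -0.7829  1.0353]
 [ 0.      0.      0.      1.    ]]
side [[402.3713305696641, 0.0, 321.6859012117392], [0.0, 402.3713305696641, 204.65557354038918], [0.0, 0.0, 1.0]] -0.01618440362222187 [[-0.9932 -0.0731  0.0903  0.3452]
 [-0.1162  0.6155 -0.7795  0.9334]
 [ 0.0014 -0.7848 -0.6198  0.8405]
 [ 0.      0.      0.      1.    ]]
wrist [[327.4899702219096, 0.0, 321.77674795964646], [0.0, 327.4899702219096, 197.71332899173174], [0.0, 0.0, 1.0]] 0.0034105232690492295 [[ 1.     -0.0008 -0.0008  0.0002]
 [ 0.0009  0.9688  0.2479 -0.0666]
 [ 0.0005 -0.2479  0.9688 -0.1424]
 [ 0.      0.      0.      1.    ]]
{'time': 0.1, 'qpos': array([-1.1958,  0.0918,  1.2318,  0.    ,  1.8198, -0.0567]), 'joint_vel': array([-0.0008, -0.0011, -0.0017, -0.0003,  0.0006,  0.001 ]), 'tau': array([  0.0019, -44.7857, -40.757 ,   0.07  ,   0.0284,  -0.0001]), 'position': array([ 0.251 , -0.5447,  0.2403]), 'orientation': array([-3.1415,  0.0017, -1.139 ]), 'force': array([-0.4574, -0.2248, -0.0746]), 'ft_torque': array([ 0.0835,  0.017 , -0.0768]), 'gripper_width': 1.0008500062441337}
```

View pics/scene0.png

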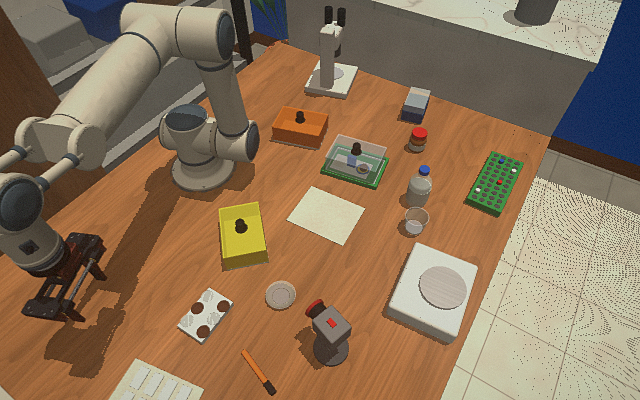

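View pics/side0.png

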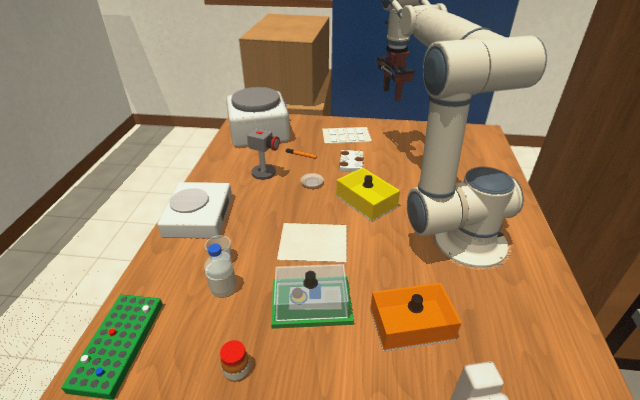

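View pics/wrist0.png

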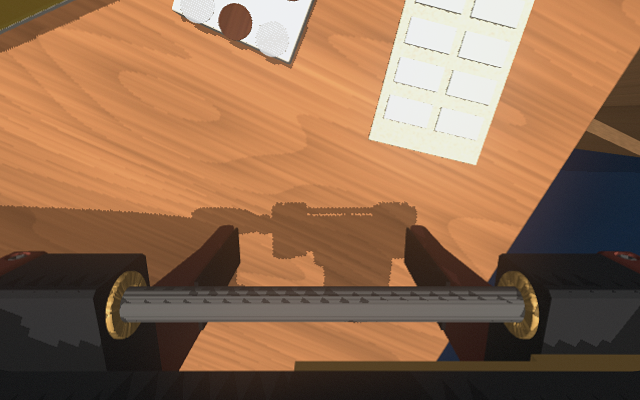

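```bash
cat >> look.py <<'E'
import numpy as np
np.set_printoptions(precision=4,suppress=True)
def pose(d,s=None):
    if 'pose' in d: return np.array(d['pose'])
    from scipy.spatial.transform import Rotation as R
    T=np.eye(4);T[:3,:3]=R.from_euler('xyz',s['orientation']).as_matrix();T[:3,3]=s['position']
    return T@np.array(d['T_tool_cam'])
def ray(d,px,s=None):
    T=pose(d,s); u=cv2.undistortPoints(np.array(px,float).reshape(-1,1,2),np.array(d['mtx']),np.array([d['k1'],0,0,0.]))[:,0]
    v=np.c_[u,np.ones(len(u))]@T[:3,:3].T
    return T[:3,3],v
def onplane(d,px,z,s=None):
    o,v=ray(d,px,s); return o+v*((z-o[2])/v[:,2])[:,None]
def proj(d,P,s=None):
    T=np.linalg.inv(pose(d,s)); 
    return cv2.projectPoints(np.array(P,float).reshape(-1,3),cv2.Rodrigues(T[:3,:3])[0],T[:3,3],np.array(d['mtx']),np.array([d['k1'],0,0,0.]))[0][:,0]
def cross(o1,v1,o2,v2):
    A=np.c_[v1,-v2]; t=np.linalg.lstsq(A,o2-o1,rcond=None)[0]
    p,q=o1+t[0]*v1,o2+t[1]*v2; return (p+q)/2,np.linalg.norm(p-q)
def crop(img,x0,y0,x1,y1,k,tag):
    cv2.imwrite(f'pics/{tag}.png',cv2.resize(img[y0:y1,x0:x1,::-1],None,fx=k,fy=k,interpolation=cv2.INTER_CUBIC))
E
python3 - <<'E'
from look import *
s,a=snap('scene','t');s,b=snap('side','t')
crop(a['frame'],280,120,440,260,5,'sc_prop');crop(b['frame'],260,215,360,335,5,'sd_prop')
crop(a['frame'],290,285,370,375,6,'sc_cam');crop(b['frame'],235,115,295,190,7,'sd_cam')
E
```

```text
(no output)
```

View pics/sc_prop.png

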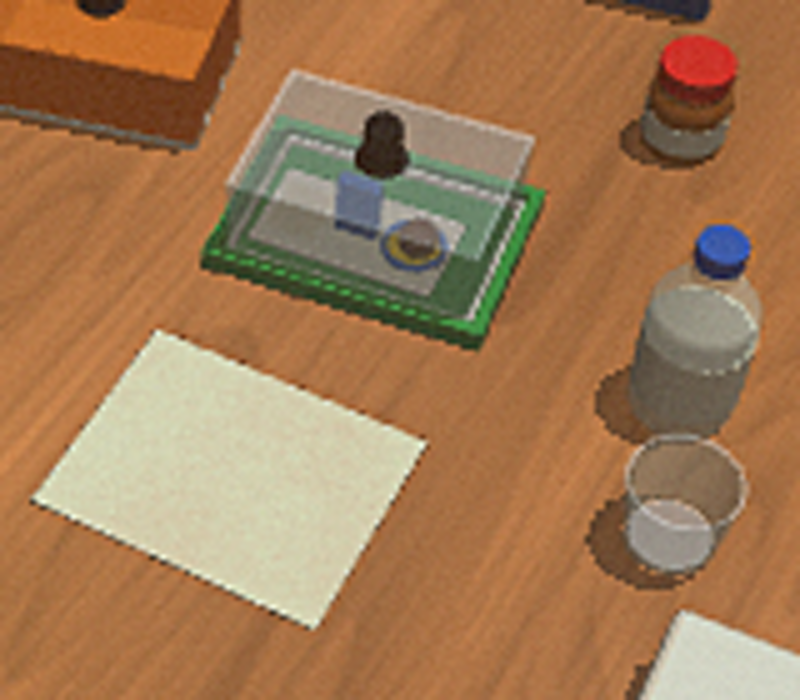

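View pics/sd_prop.png

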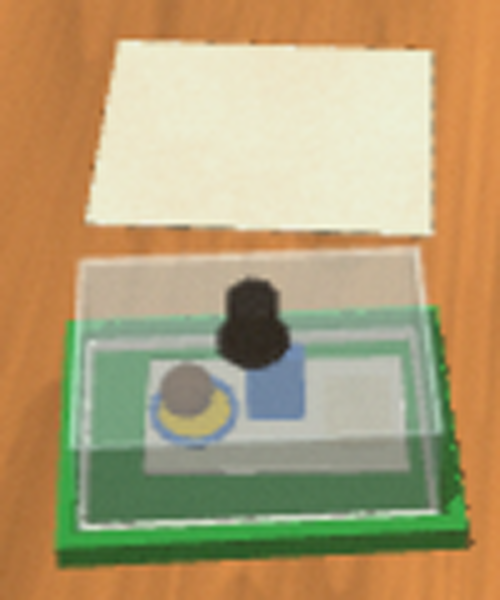

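View pics/sc_cam.png

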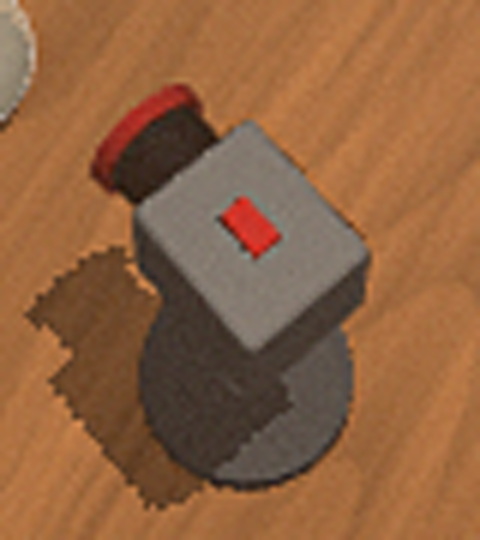

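View pics/sd_cam.png

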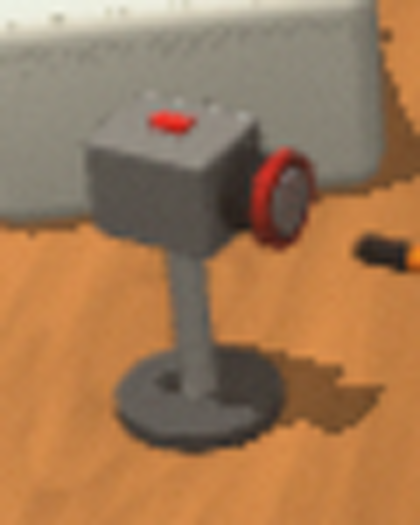

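```bash
cat > m1.py <<'E'
from look import *
s,a=snap('scene','t');s,b=snap('side','t')
def hsv(d): return cv2.cvtColor(d['frame'],cv2.COLOR_RGB2HSV)
def mask(d,lo,hi,roi):
    h=cv2.inRange(hsv(d),lo,hi); m=np.zeros_like(h);x0,y0,x1,y1=roi; m[y0:y1,x0:x1]=h[y0:y1,x0:x1];return m
def big(m): 
    c=cv2.findContours(m,cv2.RETR_EXTERNAL,cv2.CHAIN_APPROX_NONE)[0];return max(c,key=cv2.contourArea)
def rect(pts): 
    r=cv2.minAreaRect((pts[:,:2]*1000).astype(np.float32)); return r
for n,d,roi in(('sc',a,(285,183,370,248)),('sd',b,(270,220,352,266))):
    c=big(mask(d,(15,0,170),(50,75,255),roi)); p=onplane(d,c[:,0],.002); print(n,'pad',rect(p))
for n,d,roi in(('sc',a,(315,130,395,195)),('sd',b,(268,260,360,332))):
    m=mask(d,(50,60,30),(80,255,255),roi);c=cv2.convexHull(big(m)); print(n,'base z.016',rect(onplane(d,c[:,0],.016)),'z0',rect(onplane(d,c[:,0],.0)))
    k=mask(d,(0,0,0),(179,255,70),(330,138,380,160) if n=='sc' else (298,268,322,292)); c=big(k);print('knob bbox',cv2.boundingRect(c),cv2.contourArea(c))
E
python3 m1.py
```

```text
sc pad ((473.48687744140625, 59.199485778808594), (199.46656799316406, 159.8392333984375), 3.9765896797180176)
sd pad ((473.25140380859375, 57.93061828613281), (199.87696838378906, 160.3887176513672), 3.956435441970825)
sc base z.016 ((448.6732482910156, 283.78802490234375), (199.69154357910156, 142.67503356933594), 9.954133033752441) z0 ((441.92095947265625, 297.39654541015625), (202.8259735107422, 144.91452026367188), 9.954131126403809)
knob bbox (351, 143, 11, 13) 79.5
sd base z.016 ((447.2890930175781, 289.304931640625), (165.31895446777344, 105.57708740234375), 9.063459396362305) z0 ((449.2705383300781, 276.80609130859375), (168.52682495117188, 107.6257553100586), 9.063484191894531)
knob bbox (304, 272, 14, 17) 148.0
```

```bash
cat > m2.py <<'E'
from look import *
s,a=snap('scene','t');s,b=snap('side','t')
S=lambda L:np.array(L)/5+[280,120]-.4
D=lambda L:np.array(L)/5+[260,215]-.4
def rep(n,p):
    r=cv2.minAreaRect((p[:,:2]*1000).astype(np.float32));print(n,r,p.mean(0), [round(np.degrees(np.arctan2(*(p[j]-p[i])[1::-1])),1) for i,j in((0,1),(3,2))])
rep('sc dome top',onplane(a,S([(295,72),(533,137),(490,262),(230,185)]),.076))
rep('sd dome top',onplane(b,D([(418,250),(82,262),(68,450),(442,436)]),.076))
rep('sc dome foot',onplane(a,S([(288,137),(536,199),(473,319),(228,245)]),.006))
rep('sd dome foot',onplane(b,D([(420,328),(92,342),(82,526),(438,512)]),.006))
rep('sd tray',onplane(b,D([(403,355),(148,360),(145,472),(410,470)]),.011))
rep('sc tray',onplane(a,S([(290,170),(465,218),(433,295),(248,238)]),.011))
rep('sc base rim',onplane(a,S([(275,118),(546,190),(480,335),(205,255)]),.016))
rep('sd base rim',onplane(b,D([(437,308),(70,322),(60,548),(467,530)]),.016))
print(cross(*[q[0] if q.ndim>1 else q for z in (ray(a,[(356.5,149)]),ray(b,[(310.3,279.6)])) for q in z]))
# seed
print('seed',cross(*[q[0] if q.ndim>1 else q for z in (ray(a,S([(418,240)])),ray(b,D([(187,390)]))) for q in z]))
print('handle top sc',onplane(a,S([(361,182)]),.058),'sd',onplane(b,D([(276,352)]),.058))
# camera
C=lambda L:np.array(L)/6+[290,285]-.4
E=lambda L:np.array(L)/7+[235,115]-.4
rep('sc camtop',onplane(a,C([(135,212),(250,120),(372,258),(258,352)]),.168))
rep('sd camtop',onplane(b,E([(208,165),(262,122),(140,92),(88,145)]),.168))
rep('sc redmark',onplane(a,C([(220,218),(243,197),(280,235),(257,258)]),.170))
print('foot',onplane(a,C([(248,380)]),.01),onplane(b,E([(200,393)]),.01))
print('lens',cross(*[q[0] if q.ndim>1 else q for z in (ray(a,C([(145,132)])),ray(b,E([(287,199)]))) for q in z]))
E
python3 m2.py
```

```text
sc dome top ((454.9457092285156, 284.3025207519531), (179.72650146484375, 119.1998291015625), 9.876788139343262) [0.4529 0.2838 0.076 ] [np.float64(10.2), np.float64(9.8)]
sd dome top ((448.5048828125, 286.00604248046875), (175.19888305664062, 118.93009185791016), 9.395288467407227) [0.4482 0.2861 0.076 ] [np.float64(9.5), np.float64(9.4)]
sc dome foot ((449.55743408203125, 294.8272705078125), (183.93057250976562, 122.63294982910156), 10.10350513458252) [0.4483 0.2928 0.006 ] [np.float64(12.5), np.float64(10.0)]
sd dome foot ((447.42181396484375, 277.4991760253906), (177.53623962402344, 118.93098449707031), 9.428149223327637) [0.4477 0.2779 0.006 ] [np.float64(9.9), np.float64(9.4)]
sd tray ((438.59552001953125, 274.7739562988281), (135.1078338623047, 74.29682922363281), 8.191823959350586) [0.4387 0.2742 0.011 ] [np.float64(8.2), np.float64(7.3)]
sc tray ((440.6028137207031, 276.1971740722656), (134.80189514160156, 75.82902526855469), 9.451922416687012) [0.4405 0.2753 0.011 ] [np.float64(11.0), np.float64(9.5)]
sc base rim ((449.62713623046875, 283.3821105957031), (201.87437438964844
[... 447 characters left out ...]
0.058 ]] sd [[0.4386 0.2739 0.058 ]]
sc camtop ((709.8795166015625, -291.01416015625), (55.9850959777832, 68.73809051513672), 72.09976196289062) [ 0.71   -0.2906  0.168 ] [np.float64(72.5), np.float64(71.7)]
sd camtop ((707.1433715820312, -283.72772216796875), (58.100502014160156, 72.58039855957031), 70.59925079345703) [ 0.7046 -0.2852  0.168 ] [np.float64(-110.0), np.float64(-101.6)]
sc redmark ((708.1288452148438, -289.8770751953125), (12.10128402709961, 20.085988998413086), 75.5530014038086) [ 0.708  -0.2898  0.17  ] [np.float64(75.7), np.float64(77.8)]
foot [[ 0.7104 -0.2917  0.01  ]] [[ 0.7065 -0.2881  0.01  ]]
lens (array([ 0.6472, -0.2702,  0.1414]), np.float64(0.0017654278590076486))
```

```bash
cat > go.py <<'E'
# usage: go.py x y z yawdeg maxstep_cm  -> total shift (cm) and turn in current tool axes, world->tool
import sys
from look import *
from scipy.spatial.transform import Rotation as R
x,y,z,yaw=map(float,sys.argv[1:5])
s=sense();Rt=R.from_euler('xyz',s['orientation'])
T=R.from_euler('xyz',[np.pi,0,np.radians(yaw)])
w=(Rt.inv()*T).as_rotvec()
d=Rt.inv().apply(np.array([x,y,z])-s['position'])*100
print('t',round(s['time'],2),'pos',s['position'],'rpy deg',np.degrees(s['orientation']),'F',s['force'],'grip',round(s['gripper_width'],3))
print('turn',w,'shift cm',d,'dist',np.linalg.norm(d))
E
python3 go.py 0.449 0.2845 0.24 -80
```

```text
t 0.45 pos [ 0.2511 -0.5449  0.2413] rpy deg [-179.9979    0.0078  -65.2589] F [ 0.7676 -0.1156 -0.6053] grip 0.998
turn [-0.      0.0001  0.2573] shift cm [-67.0462 -52.6859   0.1368] dist 85.27029391852435
```

>>> send_rows:
  steps: "0 0 0 -4 -3 0 8.78; 0 0 0 -8 -6.3 0 8.78; 0 0 0.1 -12 -9.5 0 8.78; 0 0 0.2 -16 -12.6 0 8.78; 0 0 0.257 -20 -16 0 8.78"

```text
time: 1.08
position: [0.3128, -0.2948, 0.2414]
orientation: [-3.141, -0.0, -1.399]
force: [0.9, 0.3, -0.9]
gripper_width: 0.997
```

```bash
python3 go.py 0.449 0.2845 0.24 -80
```

```text
t 1.07 pos [ 0.3128 -0.2948  0.2414] rpy deg [-179.9713   -0.0229  -80.1537] F [ 0.8827  0.2883 -0.9221] grip 0.997
turn [-0.0005 -0.0004 -0.0027] shift cm [-54.7481 -23.3295   0.1339] dist 59.51167901327896
```

>>> send_rows:
  steps: "0 0 0 -5 -2.1 0 8.78; 0 0 0 -10 -4.2 0 8.78; 0 0 0 -15 -6.4 0 8.78; 0 0 0 -20 -8.5 0 8.78; 0 0 0 -26 -11 0 8.78"

```text
time: 1.7
position: [0.3762, -0.0207, 0.2417]
orientation: [-3.14, -0.001, -1.4]
force: [1.0, -0.7, 0.2]
gripper_width: 0.998
```

```bash
python3 go.py 0.449 0.2845 0.24 -80
```

```text
t 1.7 pos [ 0.3762 -0.0207  0.2417] rpy deg [-179.8934   -0.0596  -80.2175] F [ 0.9838 -0.6798  0.1807] grip 0.998
turn [-0.0019 -0.001  -0.0038] shift cm [-28.8416 -12.3616   0.1645] dist 31.37947797903169
```

>>> send_rows:
  steps: "0 0 0 -6 -2.6 0 8.78; 0 0 0 -12 -5.1 0 8.78; 0 0 0 -18 -7.7 0 8.78; 0 0 0 -24 -10.3 0 8.78; 0 0 0 -28.8 -12.4 0 8.78"

```text
time: 2.33
position: [0.4489, 0.2839, 0.242]
orientation: [-3.139, -0.001, -1.4]
force: [0.4, -0.4, 0.6]
gripper_width: 1.003
```

```bash
python3 go.py 0.449 0.2845 0.24 -80; python3 -c "
from look import *
s,d=snap('wrist','w1');print(proj(d,[[.449,.2845,.108],[.449,.2845,.098]],s))"
```

```text
t 2.33 pos [0.4489 0.2839 0.242 ] rpy deg [-179.8327   -0.0558  -80.1927] F [ 0.4064 -0.4322  0.5634] grip 1.003
turn [-0.0029 -0.001  -0.0034] shift cm [-0.0547 -0.0175  0.1961] dist 0.2043812821662422
[[320.8069 193.3723]
 [320.8334 190.7837]]
```

View pics/w1.png

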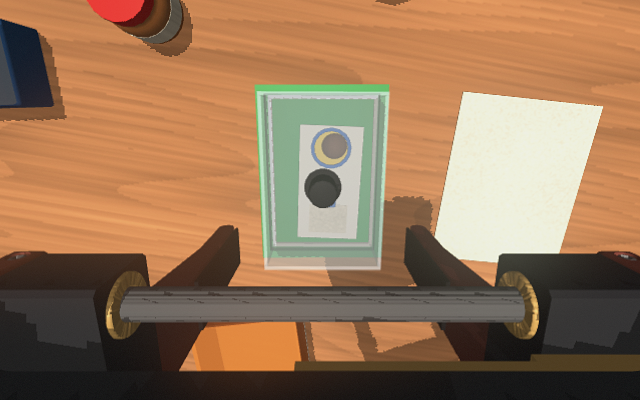

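>>> send_rows:
  steps: "0 0 0 0 0 4 8.78; 0 0 0 0 0 8 8.78; 0 0 0 0 0 11 8.78; 0 0 0 0 0 13 8.78; 0 0 0 0 0 14.1 8.78"

```text
time: 3.0
position: [0.4488, 0.2899, 0.0972]
orientation: [3.14, 0.002, -1.396]
force: [-0.6, 0.6, -0.0]
gripper_width: 1.0
```

>>> send_rows:
  steps: "0 0 0 0 0 0 2; 0 0 0 0 0 0 1; 0 0 0 0 0 0 1; 0 0 0 0 0 0 1; 0 0 0 0 0 0 1"

```text
time: 3.62
position: [0.4489, 0.29, 0.0975]
orientation: [3.141, 0.002, -1.395]
force: [-0.3, 0.4, -0.2]
gripper_width: 0.465
```

```bash
python3 go.py 0.449 0.2845 0.20 -80; python3 -c "
from look import *
s,d=snap('wrist','w2')"
```

```text
t 3.62 pos [0.4489 0.29   0.0975] rpy deg [179.9595   0.122  -79.9522] F [-0.3247  0.3801 -0.1936] grip 0.465
turn [0.0007 0.0021 0.0008] shift cm [  0.5235   0.0979 -10.2536] dist 10.267417521497439
```

View pics/w2.png

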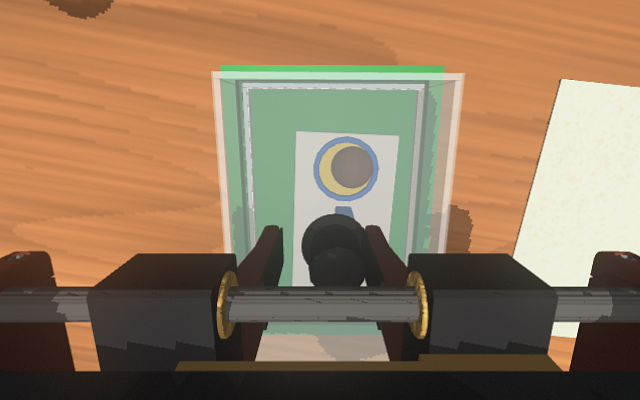

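>>> send_rows:
  steps: "0 0 0 0.4 0 -0.2 3.6; 0 0 0 0.4 0 -0.2 3; 0 0 0 0.4 0 -0.2 2; 0 0 0 0.4 0 -0.2 1; 0 0 0 0.4 0 -0.2 1"

```text
time: 4.3
position: [0.4498, 0.2856, 0.0995]
orientation: [3.141, 0.001, -1.396]
force: [0.2, -3.2, 2.2]
gripper_width: 0.292
```

>>> send_rows:
  steps: "0 0 0 0 0 0 1; 0 0 0 0 0 0 1; 0 0 0 0 0 0 1"

```text
time: 4.68
position: [0.4498, 0.2856, 0.0995]
orientation: [3.141, 0.001, -1.396]
force: [0.2, -1.5, 1.4]
gripper_width: 0.293
```

```bash
python3 go.py 0.449 0.2845 0.20 -80
```

```text
t 4.67 pos [0.4498 0.2856 0.0995] rpy deg [179.9629   0.0505 -79.9699] F [ 0.2247 -1.5061  1.4409] grip 0.293
turn [0.0006 0.0009 0.0005] shift cm [  0.0814   0.1035 -10.0487] dist 10.049575454671212
```

>>> send_rows:
  steps: "0 0 0 0 0 -1 1; 0 0 0 0 0 -3 1; 0 0 0 0 0 -5.5 1; 0 0 0 0 0 -8 1; 0 0 0 0 0 -10.5 1"

```text
time: 5.3
position: [0.4499, 0.2858, 0.2069]
orientation: [-3.141, 0.002, -1.395]
force: [0.1, 0.0, -2.3]
gripper_width: 0.293
```

```bash
python3 go.py 0.4734 0.0585 0.205 -80;  python3 -c "
from look import *
s,d=snap('scene','s2');crop(d['frame'],260,60,460,260,3,'s2')"
```

```text
t 5.3 pos [0.4499 0.2858 0.2069] rpy deg [-179.9585    0.1038  -79.9519] F [ 0.0559  0.0463 -2.3   ] grip 0.293
turn [-0.0007  0.0018  0.0008] shift cm [22.7896  1.6521  0.1459] dist 22.849839111472058
```

View pics/s2.png

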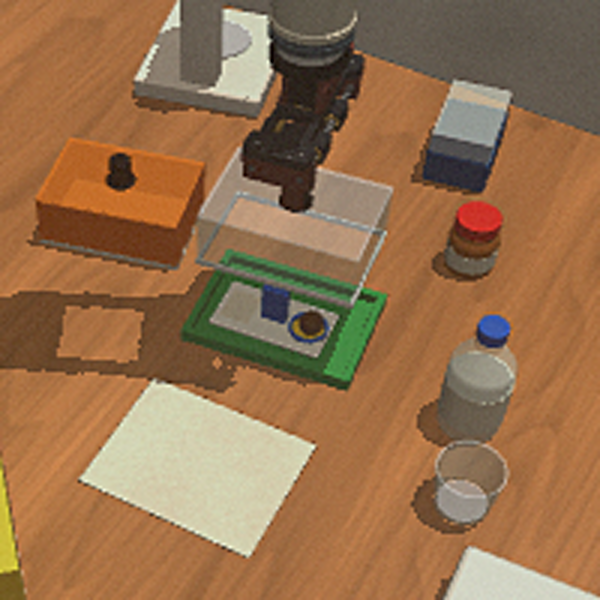

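The dome is lifted level and clear of the tray; the handle and seed are undisturbed at about (277,303) and (310,323). Now over to the pad.

>>> send_rows:
  steps: "0 0 0 2 0.1 0 1; 0 0 0 6 0.4 0 1; 0 0 0 10 0.7 0 1; 0 0 0 14 1 0 1; 0 0 0.05 18 1.3 0 1"

```text
time: 5.98
position: [0.4689, 0.1045, 0.2095]
orientation: [-3.137, 0.004, -1.447]
force: [0.3, 0.1, -2.3]
gripper_width: 0.29
```

```bash
python3 go.py 0.4734 0.0585 0.205 -83
```

```text
t 5.97 pos [0.4689 0.1045 0.2095] rpy deg [-179.7133    0.2053  -82.9024] F [ 0.3028  0.1177 -2.2816] grip 0.29
turn [-0.005   0.0036  0.0017] shift cm [4.6216 0.1269 0.4369] dist 4.643909666604925
```

>>> send_rows:
  steps: "-0.005 0.004 0.002 2 0.1 0.4 1; -0.005 0.004 0.002 3.5 0.1 0.4 1; -0.005 0.004 0.002 4.6 0.1 0.4 1; -0.005 0.004 0.002 4.6 0.1 0.4 1; -0.005 0.004 0.002 4.6 0.1 0.4 1"

```text
time: 6.6
position: [0.4736, 0.0593, 0.2054]
orientation: [-3.141, -0.0, -1.448]
force: [-0.4, 0.5, -2.3]
gripper_width: 0.287
```

```bash
python3 go.py 0.4734 0.0585 0.100 -83
```

```text
t 6.6 pos [0.4736 0.0593 0.2054] rpy deg [-179.9936   -0.0047  -82.9768] F [-0.3685  0.5422 -2.2574] grip 0.287
turn [-0.0001 -0.0001  0.0004] shift cm [ 0.0711  0.035  10.5443] dist 10.54456592532138
```

>>> send_rows:
  steps: "0 0 0 0 0 2.5 1; 0 0 0 0 0 5.5 1; 0 0 0 0 0 8 1; 0 0 0 0 0 9.5 1; 0 0 0 0 0 10.3 1"

```text
time: 7.22
position: [0.4735, 0.0597, 0.1019]
orientation: [3.141, 0.0, -1.447]
force: [0.1, -0.0, -2.4]
gripper_width: 0.29
```

>>> send_rows:
  steps: "0 0 0 0 0 0.2 1; 0 0 0 0 0 0.4 1; 0 0 0 0 0 0.6 1; 0 0 0 0 0 0.6 1"

```text
time: 7.72
position: [0.4736, 0.0597, 0.0961]
orientation: [3.142, 0.0, -1.448]
force: [-0.4, -1.0, -0.9]
gripper_width: 0.289
```

```bash
python3 go.py 0.4734 0.0585 0.0955 -83
```

```text
t 7.72 pos [0.4736 0.0597 0.0961] rpy deg [179.9953   0.0014 -82.9358] F [-0.4121 -1.0078 -0.8601] grip 0.289
turn [0.0001 0.     0.0011] shift cm [0.1127 0.0348 0.062 ] dist 0.1332635878704891
```

Just touching. Lower another 0.5 mm, then open.

>>> send_rows:
  steps: "0 0 0 0 0 0.05 1; 0 0 0 0 0 0.05 2.8; 0 0 0 0 0 0.05 5; 0 0 0 0 0 0.05 8; 0 0 0 0 0 0.05 8"

```text
time: 8.35
position: [0.4737, 0.0596, 0.0958]
orientation: [-3.141, 0.0, -1.448]
force: [0.1, 0.2, -0.6]
gripper_width: 0.623
```

>>> send_rows:
  steps: "0 0 0 0 0 -1 8.78; 0 0 0 0 0 -4 8.78; 0 0 0 0 0 -8 8.78; 0 0 0 0 0 -12 8.78; 0 0 0 0 0 -14 8.78"

```text
time: 8.98
position: [0.4742, 0.0597, 0.2395]
orientation: [-3.137, -0.0, -1.448]
force: [0.7, 0.0, -0.6]
gripper_width: 0.998
```

```bash
python3 go.py 0.44 0.2745 0.22 -81.5;  python3 -c "
from look import *
s,d=snap('scene','s3');crop(d['frame'],260,100,420,260,4,'s3')
s,d=snap('side','d3');crop(d['frame'],250,200,370,340,4,'d3')"
```

```text
t 8.97 pos [0.4742 0.0597 0.2395] rpy deg [-179.7318   -0.017   -82.9364] F [ 0.7075  0.0344 -0.6423] grip 0.998
turn [-0.0047 -0.0004 -0.0251] shift cm [-21.7415   0.7661   1.9413] dist 21.84140663790183
```

View pics/s3.png

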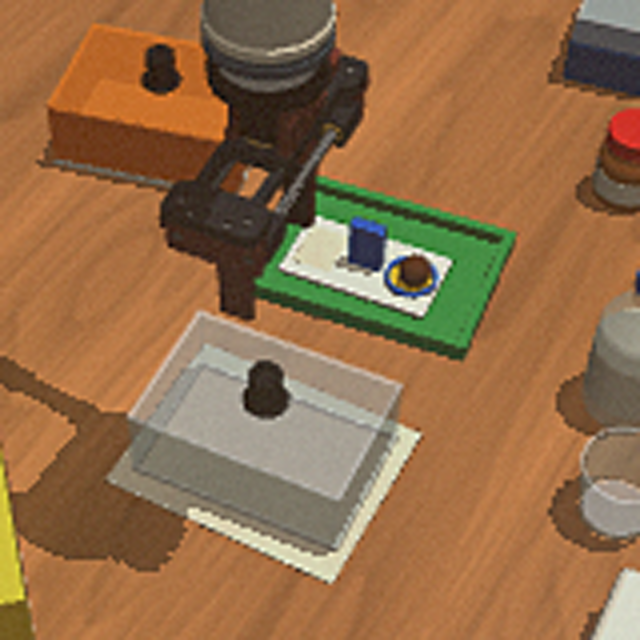

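View pics/d3.png

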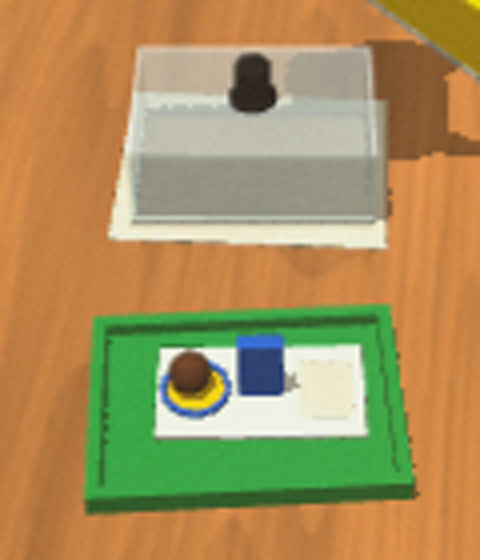

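>>> send_rows:
  steps: "0 0 0 -3 0 0 8.78; 0 0 0 -8 0.2 0 8.78; 0 0 0 -13 0.4 0 8.78; 0 0 -0.02 -18 0.6 0 8.78; 0 0 -0.025 -21.7 0.8 0 8.78"

```text
time: 9.7
position: [0.4391, 0.2758, 0.2381]
orientation: [-3.137, -0.001, -1.421]
force: [-0.3, -0.0, 0.3]
gripper_width: 0.997
```

>>> send_rows:
  steps: "0 0 0 0 0 0 8.78; 0 0 0 0 0 0 8.78"

```text
time: 9.95
position: [0.4389, 0.2753, 0.2372]
orientation: [-3.138, -0.002, -1.421]
force: [-0.2, 0.1, -0.3]
gripper_width: 1.003
```

```bash
cat > m3.py <<'E'
from look import *
s,d=snap('wrist','w4')
print(s['position'],np.degrees(s['orientation']),s['time'])
H=cv2.cvtColor(d['frame'],cv2.COLOR_RGB2HSV)
roi=np.zeros(H.shape[:2],np.uint8);roi[60:285,240:410]=255
w=cv2.inRange(H,(0,0,150),(179,70,255))&roi
c=max(cv2.findContours(cv2.morphologyEx(w,cv2.MORPH_CLOSE,np.ones((25,25))),cv2.RETR_EXTERNAL,cv2.CHAIN_APPROX_NONE)[0],key=cv2.contourArea)
print('tray',cv2.boundingRect(c),cv2.minAreaRect((onplane(d,c[:,0],.011,s)[:,:2]*1000).astype(np.float32)))
for n,lo,hi in(('handletop',(100,120,150),(125,255,255)),('blue',(100,100,30),(130,255,255))):
    m=cv2.inRange(H,lo,hi)&roi
    for c in cv2.findContours(m,cv2.RETR_EXTERNAL,cv2.CHAIN_APPROX_NONE)[0]:
        if cv2.contourArea(c)>60: print(n,cv2.boundingRect(c),cv2.minAreaRect((onplane(d,c[:,0],.058,s)[:,:2]*1000).astype(np.float32)))
crop(d['frame'],240,40,420,290,2,'w4c')
E
python3 m3.py
```

```text
[0.4389 0.2753 0.2372] [-179.8134   -0.1128  -81.4041] 9.95
tray (292, 115, 66, 116) ((439.38671875, 272.9691467285156), (133.01979064941406, 71.57392120361328), 7.2660627365112305)
handletop (318, 169, 11, 29) ((439.1370544433594, 273.5833740234375), (28.62112045288086, 10.122381210327148), 8.527103424072266)
handletop (304, 118, 41, 41) ((483.1085510253906, 279.2845764160156), (38.210960388183594, 38.7627067565918), 8.530720710754395)
blue (318, 169, 12, 29) ((439.1690979003906, 273.44793701171875), (28.93484878540039, 10.827999114990234), 6.391265869140625)
blue (304, 118, 41, 41) ((483.1067199707031, 279.29705810546875), (38.21110153198242, 38.7879638671875), 8.530667304992676)
```

View pics/w4.png

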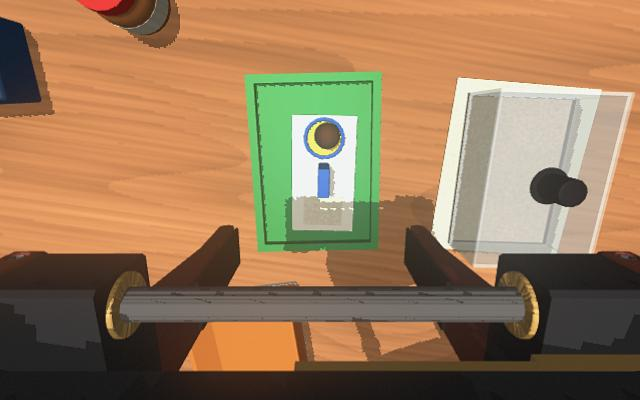

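```bash
python3 go.py 0.4393 0.2738 0.10 -82.5
```

```text
t 10.0 pos [0.4391 0.2749 0.2376] rpy deg [-179.7858   -0.098   -81.461 ] F [ 1.0184 -0.8297  0.0749] grip 1.002
turn [-0.0038 -0.0017  0.0181] shift cm [ 0.0921  0.0535 13.7561] dist 13.7564640617912
```

>>> send_rows:
  steps: "0 0 0 0.1 0.05 4 6; -0.004 -0.002 0.018 0.1 0.05 8 6; -0.004 -0.002 0.018 0.1 0.05 12 5; -0.004 -0.002 0.018 0.1 0.05 13.8 4; -0.004 -0.002 0.018 0.1 0.05 13.8 4"

```text
time: 10.62
position: [0.4391, 0.2727, 0.0987]
orientation: [3.139, -0.001, -1.441]
force: [0.8, 0.1, 0.3]
gripper_width: 0.479
```

```bash
python3 go.py 0.4393 0.2738 0.047 -82.5; python3 -c "
from look import *
s,d=snap('wrist','w5')"
```

```text
t 10.62 pos [0.4391 0.2727 0.0987] rpy deg [179.8774  -0.0322 -82.5646] F [0.7981 0.0969 0.2983] grip 0.479
turn [ 0.0021 -0.0006 -0.0011] shift cm [-0.1075 -0.04    5.174 ] dist 5.175248773914796
```

View pics/w5.png

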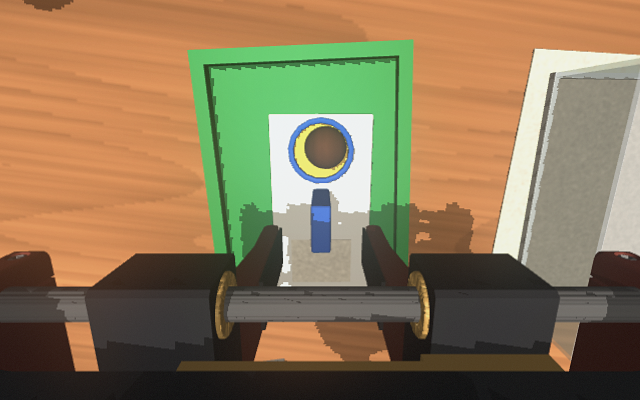

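>>> send_rows:
  steps: "0.002 0 0 -0.1 0 1.5 4; 0.002 0 0 -0.1 0 3 4; 0.002 0 0 -0.1 0 4.5 4; 0.002 0 0 -0.1 0 5.2 4; 0.002 0 0 -0.1 0 5.2 4"

```text
time: 11.3
position: [0.4393, 0.2741, 0.0475]
orientation: [-3.141, -0.0, -1.441]
force: [-0.4, 0.2, 0.1]
gripper_width: 0.457
```

```bash
python3 m3.py | head -1; python3 go.py 0.4393 0.2738 0.047 -82.5
```

```text
[0.4393 0.2741 0.0475] [-179.944    -0.0069  -82.5428] 11.3
t 11.35 pos [0.4397 0.2744 0.0483] rpy deg [-179.8794    0.0196  -82.5403] F [-0.074   0.235  -0.3441] grip 0.455
turn [-0.0021  0.0003 -0.0007] shift cm [0.05   0.043  0.1258] dist 0.14203558128859856
```

View pics/w4.png

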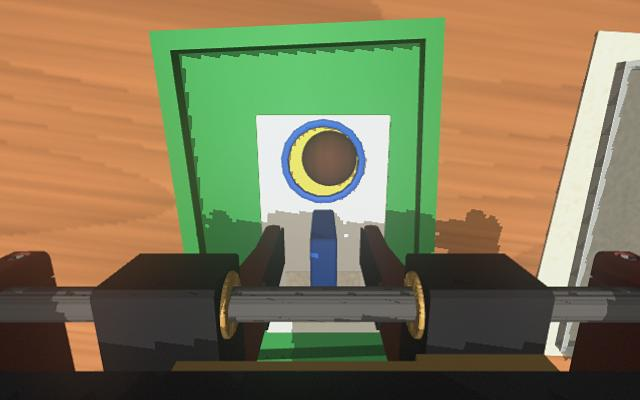

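>>> send_rows:
  steps: "0 0 0 0 0 0.1 3; 0 0 0 0 0 0.1 2.4; 0 0 0 0 0 0.1 1.9; 0 0 0 0 0 0.1 1.6; 0 0 0 0 0 0.1 1.4"

```text
time: 11.98
position: [0.4397, 0.2743, 0.0473]
orientation: [-3.139, 0.0, -1.441]
force: [0.1, -0.2, 0.0]
gripper_width: 0.163
```

>>> send_rows:
  steps: "0 0 0 0 0 0 1.2; 0 0 0 0 0 0 0.8; 0 0 0 0 0 0 0.2; 0 0 0 0 0 0 0; 0 0 0 0 0 0 0"

```text
time: 12.6
position: [0.4397, 0.2743, 0.0473]
orientation: [-3.139, 0.0, -1.441]
force: [0.8, -1.7, 0.7]
gripper_width: 0.136
```

```bash
python3 m3.py | head -1; python3 go.py 0.4393 0.2738 0.047 -82.5
```

```text
[0.4397 0.2743 0.0473] [-179.8739    0.0141  -82.5422] 12.6
t 12.65 pos [0.4397 0.2743 0.0473] rpy deg [-179.8736    0.0147  -82.5416] F [ 0.7694 -1.065   0.4058] grip 0.137
turn [-0.0022  0.0003 -0.0007] shift cm [0.0463 0.0468 0.03  ] dist 0.07239458958608516
```

View pics/w4.png

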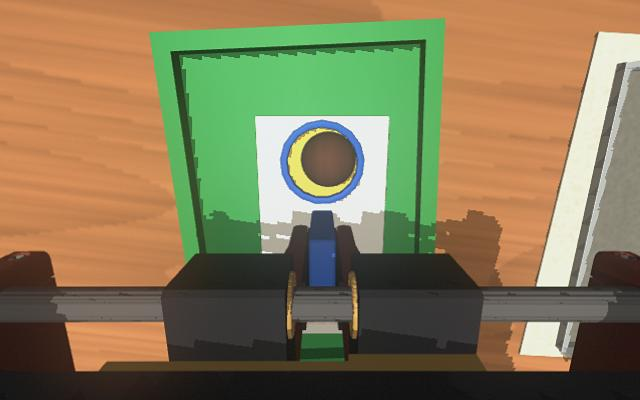

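>>> send_rows:
  steps: "0 0 0 0 0 -0.2 0; 0 0 0 0 0 -0.8 0; 0 0 0 0 0 -1.8 0; 0 0 0 0 0 -2.8 0; 0 0 0 0 0 -3.5 0"

```text
time: 13.28
position: [0.44, 0.2745, 0.0836]
orientation: [-3.138, 0.001, -1.441]
force: [-0.7, 0.4, -1.7]
gripper_width: 0.135
```

```bash
python3 m3.py | head -1; python3 go.py 0.44 0.2743 0.205 -82.5
```

```text
[0.44   0.2745 0.0836] [-179.8022    0.0459  -82.5414] 13.275
t 13.32 pos [0.4403 0.2747 0.0844] rpy deg [-179.7358    0.072   -82.5427] F [-0.218   0.2922 -1.2064] grip 0.135
turn [-0.0046  0.0013 -0.0007] shift cm [  0.0197  -0.0211 -12.0568] dist 12.056870398576647
```

View pics/w4.png

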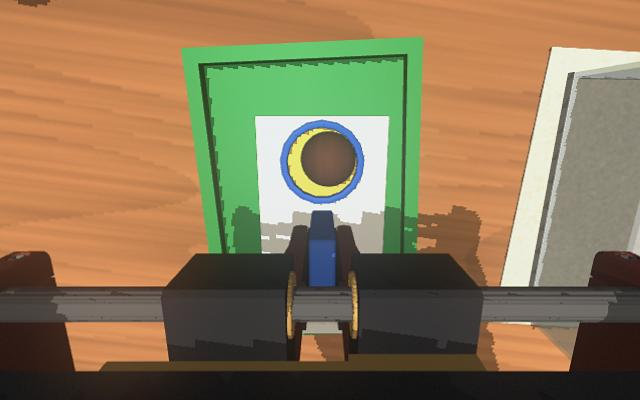

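The tray is up without tilt in the picture (same outline, seed at (328,158) unmoved). I'll lift on, correcting the small tilt.

>>> send_rows:
  steps: "-0.003 0 0 0 0 -0.8 0; -0.004 0.001 0 0 0 -2.2 0; -0.005 0.001 0 0 0 -4 0; -0.005 0.001 0 0 0 -5.8 0; -0.005 0.001 0 0 0 -7.6 0"

```text
time: 13.95
position: [0.4401, 0.2746, 0.1621]
orientation: [-3.141, 0.001, -1.441]
force: [-0.3, -1.3, -1.5]
gripper_width: 0.134
```

>>> send_rows:
  steps: "0 0 0 0 0 -1.2 0; 0 0 0 0 0 -2.4 0; 0 0 0 0 0 -3.4 0; 0 0 0 0 0 -4 0; 0 0 0 0 0 -4.2 0"

```text
time: 14.58
position: [0.4401, 0.2746, 0.2043]
orientation: [-3.141, 0.001, -1.441]
force: [0.0, -0.0, -1.6]
gripper_width: 0.135
```

```bash
python3 go.py 0.540 -0.235 0.205 -108; python3 m3.py | head -1
```

```text
t 14.57 pos [0.4401 0.2746 0.2043] rpy deg [-179.9769    0.0324  -82.5431] F [ 0.0458 -0.0232 -1.5909] grip 0.135
turn [-0.0003  0.0006  0.4443] shift cm [51.8279 -3.2905 -0.0976] dist 51.93238974498671
[0.4401 0.2746 0.2043] [-179.9769    0.0324  -82.5431] 14.575
```

View pics/w4.png

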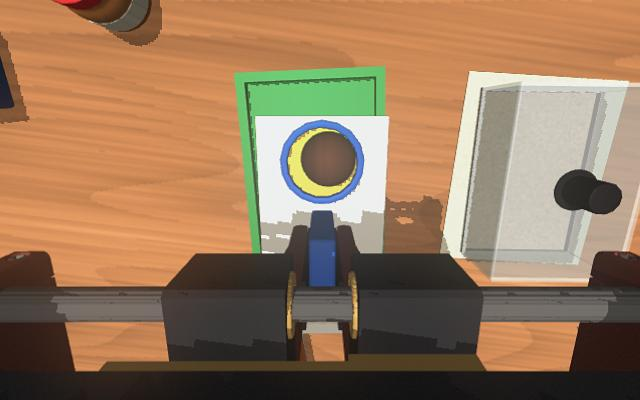

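>>> send_rows:
  steps: "0 0 0 0.3 0 0 0; 0 0 0.005 1 0 0 0; 0 0 0.015 2 -0.1 0 0; 0 0 0.03 3.2 -0.2 0 0; 0 0 0.045 4.4 -0.3 0 0"

```text
time: 15.25
position: [0.449, 0.2303, 0.2043]
orientation: [-3.141, 0.0, -1.487]
force: [-0.7, -0.7, -1.3]
gripper_width: 0.131
```

```bash
python3 go.py 0.540 -0.235 0.205 -108; python3 m3.py | head -1
```

```text
t 15.25 pos [0.449  0.2303 0.2043] rpy deg [-179.9739    0.0252  -85.2044] F [-0.6669 -0.6754 -1.3487] grip 0.131
turn [-0.0004  0.0005  0.3979] shift cm [47.129  -5.1776 -0.0895] dist 47.41258624754059
[0.449  0.2303 0.2043] [-179.9739    0.0252  -85.2044] 15.25
```

View pics/w4.png

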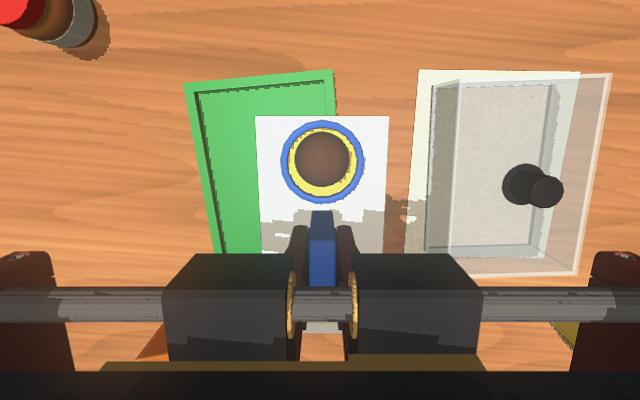

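>>> send_rows:
  steps: "0 0 0.008 1 -0.1 0 0; 0 0 0.016 2.1 -0.2 0 0; 0 0 0.026 3.2 -0.4 0 0; 0 0 0.036 4.3 -0.5 0 0; 0 0 0.046 5.4 -0.6 0 0"

```text
time: 15.92
position: [0.4599, 0.1751, 0.2044]
orientation: [-3.141, -0.001, -1.535]
force: [0.8, -0.3, -2.6]
gripper_width: 0.137
```

>>> send_rows:
  steps: "0 0 0.008 1 -0.2 0 0; 0 0 0.016 2.1 -0.3 0 0; 0 0 0.026 3.2 -0.5 0 0; 0 0 0.036 4.3 -0.7 0 0; 0 0 0.046 5.4 -0.9 0 0"

```text
time: 16.55
position: [0.4709, 0.1207, 0.2044]
orientation: [-3.141, -0.001, -1.582]
force: [0.3, 0.3, -1.6]
gripper_width: 0.134
```

```bash
python3 go.py 0.540 -0.235 0.205 -108; python3 m3.py | head -1
```

```text
t 16.55 pos [0.4709 0.1207 0.2044] rpy deg [-179.9594   -0.0292  -90.6492] F [ 0.2817  0.2683 -1.6484] grip 0.134
turn [-0.0008 -0.0004  0.3028] shift cm [35.4908 -7.3089 -0.0355] dist 36.23559421476853
[0.4709 0.1207 0.2044] [-179.9594   -0.0292  -90.6492] 16.55
```

View pics/w4.png

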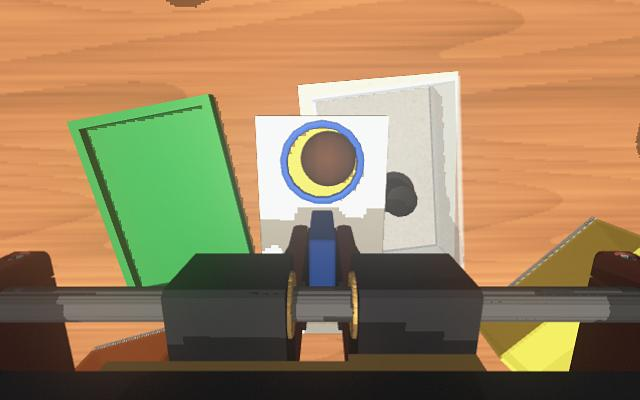

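>>> send_rows:
  steps: "0 0 0.008 1.1 -0.2 0 0; 0 0 0.017 2.2 -0.5 0 0; 0 0 0.027 3.3 -0.7 0 0; 0 0 0.037 4.4 -0.9 0 0; 0 0 0.047 5.5 -1.1 0 0"

```text
time: 17.23
position: [0.4816, 0.0637, 0.2045]
orientation: [-3.141, -0.001, -1.631]
force: [0.3, 0.5, -2.3]
gripper_width: 0.134
```

>>> send_rows:
  steps: "0 0 0.008 1.1 -0.3 0 0; 0 0 0.017 2.2 -0.5 0 0; 0 0 0.027 3.3 -0.8 0 0; 0 0 0.037 4.4 -1.1 0 0; 0 0 0.047 5.5 -1.4 0 0"

```text
time: 17.85
position: [0.4924, 0.0072, 0.2046]
orientation: [-3.14, -0.001, -1.679]
force: [0.1, -0.1, -1.7]
gripper_width: 0.134
```

>>> send_rows:
  steps: "0 0 0.008 1.1 -0.3 0 0; 0 0 0.017 2.2 -0.6 0 0; 0 0 0.027 3.3 -0.9 0 0; 0 0 0.037 4.4 -1.3 0 0; 0 0 0.047 5.5 -1.6 0 0"

```text
time: 18.48
position: [0.5026, -0.0499, 0.2047]
orientation: [-3.14, -0.001, -1.726]
force: [1.0, 0.3, -1.7]
gripper_width: 0.137
```

```bash
python3 go.py 0.540 -0.235 0.205 -108; python3 m3.py | head -1;python3 -c "
from look import *
s,d=snap('scene','s6')"
```

```text
t 18.48 pos [ 0.5026 -0.0499  0.2047] rpy deg [-179.9305   -0.0776  -98.9208] F [ 1.0293  0.2682 -1.7075] grip 0.137
turn [-0.0013 -0.0013  0.1585] shift cm [17.7041 -6.566   0.0009] dist 18.88243904039106
[ 0.5026 -0.0499  0.2047] [-179.9305   -0.0776  -98.9208] 18.475
```

View pics/w4.png

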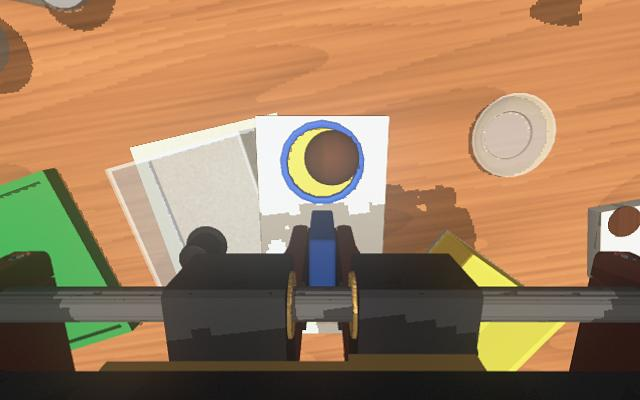

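View pics/s6.png

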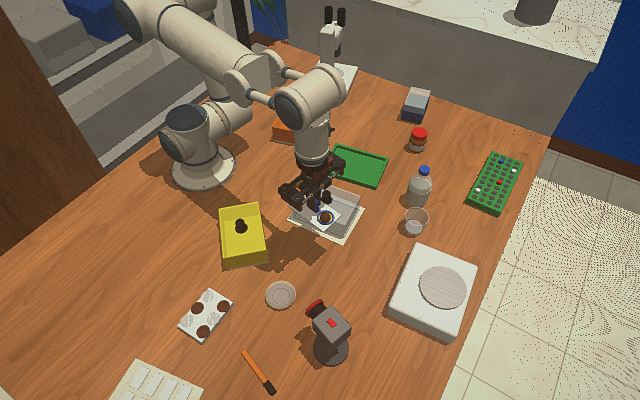

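>>> send_rows:
  steps: "0 0 0.008 1.1 -0.4 0 0; 0 0 0.018 2.2 -0.8 0 0; 0 0 0.03 3.3 -1.2 0 0; 0 0 0.042 4.4 -1.6 0 0; 0 0 0.054 5.5 -2 0 0"

```text
time: 19.2
position: [0.5139, -0.1086, 0.2047]
orientation: [-3.141, -0.002, -1.782]
force: [-0.9, 0.2, -2.2]
gripper_width: 0.134
```

>>> send_rows:
  steps: "0 0 0.008 1.1 -0.4 0 0; 0 0 0.018 2.2 -0.9 0 0; 0 0 0.03 3.3 -1.4 0 0; 0 0 0.042 4.4 -1.8 0 0; 0 0 0.054 5.5 -2.3 0 0"

```text
time: 19.82
position: [0.5249, -0.168, 0.2048]
orientation: [-3.14, -0.002, -1.837]
force: [-0.6, -0.5, -1.2]
gripper_width: 0.131
```

```bash
python3 go.py 0.540 -0.235 0.163 -108; python3 m3.py | head -1
```

```text
t 19.82 pos [ 0.5249 -0.168   0.2048] rpy deg [-179.9373   -0.0901 -105.2662] F [-0.5986 -0.5172 -1.2054] grip 0.131
turn [-0.0011 -0.0015  0.0477] shift cm [ 6.0621 -3.2167  4.1888] dist 8.040044804192387
[ 0.5249 -0.168   0.2048] [-179.9373   -0.0901 -105.2662] 19.825
```

View pics/w4.png

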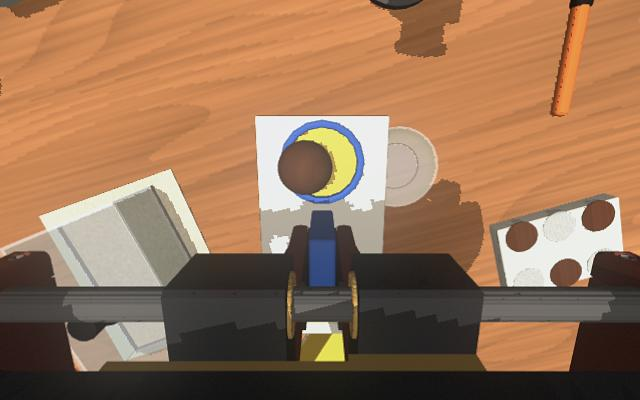

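>>> send_rows:
  steps: "0 0 0.01 0.9 -0.4 0 0; 0 0 0.02 1.8 -0.9 0 0; 0 0 0.03 2.7 -1.4 0 0; 0 0 0.038 3.5 -1.8 0 0; 0 0 0.042 4.2 -2.2 0 0"

```text
time: 20.5
position: [0.5352, -0.2161, 0.2047]
orientation: [-3.14, -0.002, -1.881]
force: [0.0, 1.1, -1.3]
gripper_width: 0.138
```

>>> send_rows:
  steps: "0 0 0.002 0.6 -0.3 0 0; 0 0 0.004 1.1 -0.5 0 0; 0 0 0.005 1.4 -0.7 0 0; 0 0 0.006 1.6 -0.8 0 0; 0 0 0.006 1.6 -0.8 0 0"

```text
time: 21.12
position: [0.538, -0.2338, 0.2047]
orientation: [-3.14, -0.002, -1.887]
force: [0.4, -0.0, -1.1]
gripper_width: 0.134
```

```bash
python3 go.py 0.540 -0.235 0.163 -108; python3 m3.py | head -1
```

```text
t 21.12 pos [ 0.538  -0.2338  0.2047] rpy deg [-179.9239   -0.1394 -108.1219] F [ 0.3757 -0.0196 -1.0507] grip 0.134
turn [-0.0013 -0.0024 -0.0021] shift cm [ 0.0385 -0.2254  4.1748] dist 4.181094021884091
[ 0.538  -0.2338  0.2047] [-179.9239   -0.1394 -108.1219] 21.125
```

View pics/w4.png

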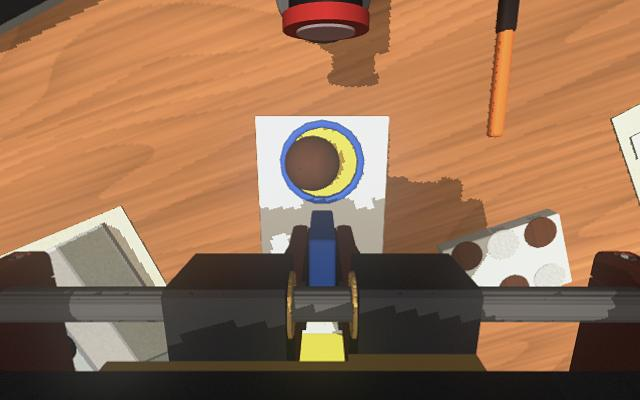

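>>> send_rows:
  steps: "0 -0.001 0 0 0 0.4 0; -0.001 -0.002 0 0 -0.1 1.3 0; -0.001 -0.002 0 0 -0.2 2.3 0; -0.001 -0.002 0 0 -0.2 3.3 0; -0.001 -0.002 0 0 -0.2 4 0"

```text
time: 21.8
position: [0.5396, -0.2343, 0.1635]
orientation: [3.141, -0.0, -1.887]
force: [0.1, 0.5, -2.4]
gripper_width: 0.132
```

>>> send_rows:
  steps: "0 0 0 0 0 0.2 0; 0 0 0 0 0 0.25 0; 0 0 0 0 0 0.25 0; 0 0 0 0 0 0.25 0; 0 0 0 0 0 0.25 0"

```text
time: 22.42
position: [0.5397, -0.2344, 0.1612]
orientation: [3.141, -0.0, -1.887]
force: [-0.3, 0.7, -2.4]
gripper_width: 0.135
```

```bash
python3 go.py 0.540 -0.235 0.162 -108; python3 m3.py | head -1;python3 -c "
from look import *
s,d=snap('scene','t');crop(d['frame'],220,180,420,380,3,'s7')
s,d=snap('side','t');crop(d['frame'],220,80,360,200,5,'d7')"
```

```text
t 22.43 pos [ 0.5397 -0.2344  0.1612] rpy deg [ 179.9686   -0.0152 -108.1185] F [-0.2895  0.7147 -2.352 ] grip 0.135
turn [ 0.0005 -0.0003 -0.0021] shift cm [ 0.0499 -0.0512 -0.0758] dist 0.10416574284123348
[ 0.5397 -0.2344  0.1612] [ 179.9686   -0.0152 -108.1185] 22.425
```

View pics/w4.png

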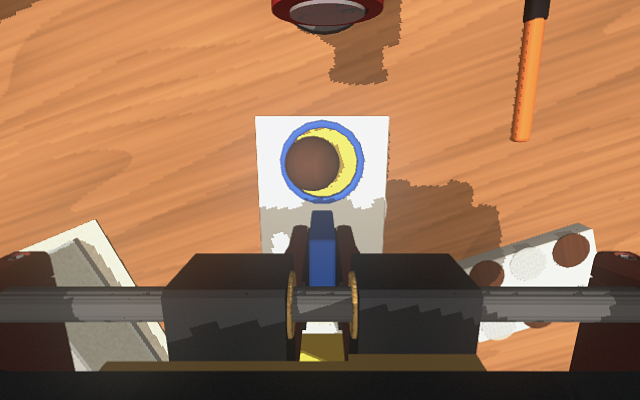

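View pics/s7.png

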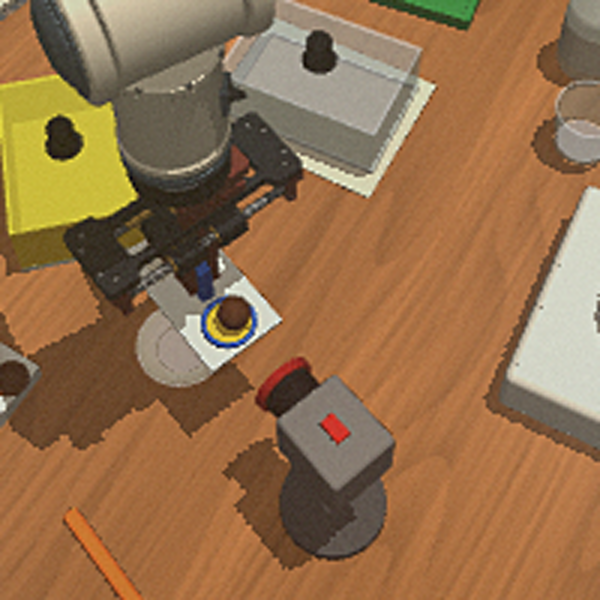

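View pics/d7.png

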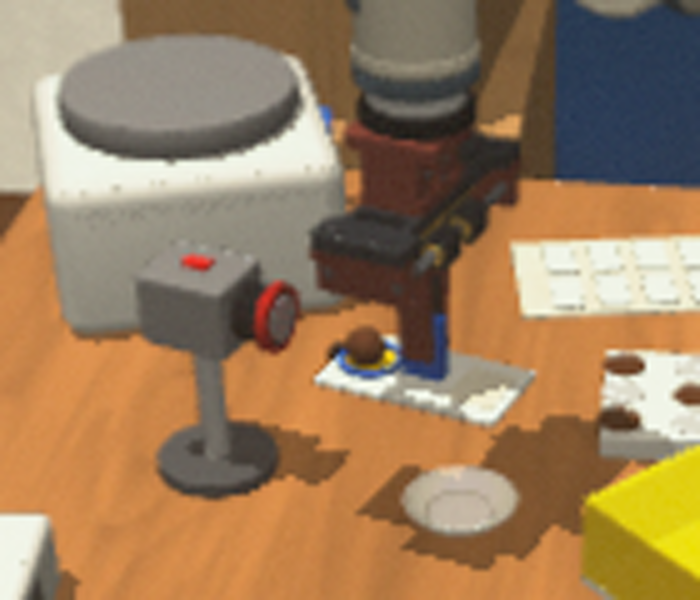

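Everything sits where expected. Now I'll triangulate the seed and lens numerically, and check the dome's position.

Run:
```python
from look import *
s,a=snap('scene','t');_,b=snap('side','t')
S=lambda p:np.array([p])/3+[220,180]-.33
D=lambda p:np.array([p])/5+[220,80]-.4
def tri(p,q):
    o,v=ray(a,S(p));o2,v2=ray(b,D(q));return cross(o,v[0],o2,v2[0])
sd,_1=tri((233,315),(365,346));ln,_2=tri((281,382),(284,316))
print('seed',sd,_1,'lens',ln,_2,'dist',np.linalg.norm(sd-ln))
vp=np.array([.647,-.270,.14])-.07*np.array([.951,-.309,0]);print('vp',vp,'seed err',np.linalg.norm(sd-vp))
k=[(319,52)]; print('knob mid scene',onplane(a,S(k[0]),.09))
s,w=snap('wrist','t');print('seed wrist',onplane(w,[(312,163)],.14,s), 'lens face wrist',onplane(w,[(328,12)],.14,s),s['joint_vel'])
crop(b['frame'],250,200,370,340,4,'d8')
```

```text
seed [ 0.5824 -0.2437  0.1383] 0.000926230855261556 lens [ 0.6458 -0.2718  0.1412] 0.003941935665899583 dist 0.06946482315421715
vp [ 0.5804 -0.2484  0.14  ] seed err 0.005357737025081332
knob mid scene [[0.4752 0.0569 0.09  ]]
seed wrist [[ 0.5818 -0.2436  0.14  ]] lens face wrist [[ 0.6441 -0.2721  0.14  ]] [-0.0001  0.0007 -0.0009 -0.0008 -0.0012  0.0006]
```

View pics/d8.png

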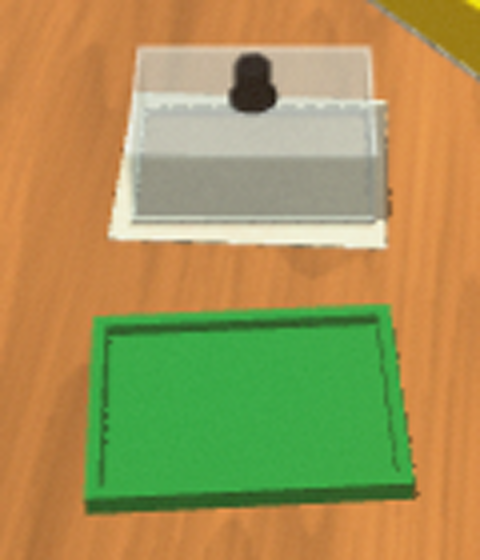

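Seed is about 5 mm from the view point, the dome is within 3 mm of the pad's centre, and the arm is at rest. Handing in.

```bash
python3 -c "
from workcell import job_done,sense
print(sense()['joint_vel']);print(job_done())"
```

```text
[-4.17077571e-04  7.46682456e-04  9.84762241e-05 -8.39481787e-04
 -1.46457122e-03  1.54408391e-03]
the job is handed in; nothing more can be done
None
```

The dome stands released on the white pad, and I handed the job in at about 23 s still holding the tray in front of the bench camera. No verdict is reported, so these are my own last checks:

- **Dome:** it stands upright, and its knob was measured within about 3 mm of the pad's middle.
- **Seed position:** two views put it about 5 mm from the view point and 69 mm from the lens. The wrist camera's single view agreed to within about 2 mm.
- **Seed in its pocket:** it rolled up to about the pocket's edge during the carry but stayed inside. It now rests against one side of the ring.
- **Tray:** the gripper is within about 0.1° of vertical, and the tray looks level. The seed end faces the lens, and the pictures show the tray touching nothing but the fingers.
- **Arm:** it is at rest.
- **Other lab things:** none was touched, as far as the pictures show. I did not measure their positions afterwards.

Two things were off along the way:

- **Knob grasp:** the first approach to the knob was 5 mm off-centre because the arm lagged. I corrected this before closing the fingers.
- **Lens measurement:** the two views disagreed by up to about 4 mm on the lens position, well inside the 30 mm tolerance.

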